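Pin a cradle's sliding jaw to hold a plaster moulding captive

TASK

Secure the plaster moulding in the holding cradle: slide the jaw towards it by the blue tab until the hole in the jaw's tongue is in line with the hole in the bridge, then press the red-headed locking pin down through both until its head is fully home on the bridge. Be gentle with the plaster: do not squeeze it or knock it out of the cradle, and leave the other things on the table where they are.

Things in the scene. Friction and masses are not known exactly. Their poses are not given: they have to be found in the camera images.
- cradle: Fixed plywood holding cradle, base 196 x 136 x 18 mm. Origin on the table top; x is the direction in which the jaw slides to close, z up. Base from x = -85 to 111 mm. Wooden fence at the +x end (felt face at x = 98 mm, top 42 mm above the table); aluminium bridge over the jaw's tongue at x = -48 to -12 mm, 78 mm wide, top 44 mm above the table; rails guide the tongue, 1 mm play.
- bridge_hole (a point): centre of the hole in the bridge, at its top face (cradle frame: -30, 0, 44 mm); the locking pin stands in it
- jaw: Sliding jaw, 0.3 kg: steel tongue 124 x 40 x 10 mm, caught under the bridge, with a blue tab upright at its rear and a felt-faced wooden cross bar (104 mm wide) in front. Origin on the base under the tongue's hole, axes as the cradle's; bar's face at x = 89 mm. Slides along the cradle's x with 1 to 4 N, stays where left. Starts 28 to 44 mm short of holes in line.
- jaw_hole (a point): Centre of the hole (16 mm) in the tongue, at the tongue's upper face, 16 mm lower than bridge_hole. When the holes are in line, a thin red line across the tongue just meets the bridge's rear edge, the clear gap from tab to bridge is 30 mm, and the moulding has 5 mm of play: a jaw pushed until the moulding stops it has gone 5 mm too far and must be drawn back.
- tab_back (a point): Middle of the rear face of the blue tab (10 mm thick, 40 mm wide, top edge 60 mm above the table), where it can be pushed along the cradle's +x; 58 mm behind jaw_hole, 48 mm above the table. The tab can also be pinched from above to draw the jaw back.
- lock_pin (a joint): Travel of the steel locking pin (14 mm thick, cone point 11 mm long with a 9 mm flat tip) straight down: 0 raised, 0.030 m home, head on the bridge. About 4 N moves it; it stays where left. It starts at 0 to 2 mm, tip inside the bridge just over the tongue, and enters the tongue only if the holes are within about 3 mm of each other; it then centres them.
- pin_head (a point): middle of the top of the pin's round red head (30 mm across, 12 mm high); 86 mm above the table when raised, 56 mm when home
- moulding: White length of plaster bead moulding, 34 x 120 x 29 mm, 0.11 kg, lying loose on the cradle's base between jaw and fence, its length (y) across the cradle. Origin at the centre of its underside.
- jar: glass jar with brushes, 132 x 89 x 333 mm, bystander at the back
- tub: white plaster tub, 104 mm wide, 94 mm high, bystander on the right
- tin: round pigment tin, 62 mm wide, 49 mm high, bystander on the right
- scraper: scraper with turned wooden handle, 127 mm long, bystander near the robot
- cork: cork sanding block, 62 mm long, bystander near the robot
- bottle: resin bottle with blue cap, 59 mm wide, 141 mm high, bystander at the left

How it is judged (in metres and radians):
At the end, for the whole second after the job is handed in: The pin is home to within 2.5 mm of its 30 mm travel, the tongue's hole is within 3 mm of the bridge's hole, and the moulding lies flat and at rest on the cradle between jaw and fence, within 30 mm of the cradle's middle line (value of joint lock_pin above 0.0275 m and horizontal distance between jaw_hole and bridge_hole below 0.003 m and x of moulding in the frame of cradle between 0.07 and 0.087 m and y of moulding in the frame of cradle between -0.03 and 0.03 m and height (world z) of moulding below 0.025 m and angle between moulding's own z axis and vertical below 0.15 rad and linear speed of each of moulding, jaw below 0.02 m/s); the robot touches nothing.
It fails at once if the plaster moulding is squeezed against the fence with more than 40 N (contact force between moulding and cradle above 40 N).
It fails at once if the plaster moulding is pressed by the jaw with more than 40 N (contact force between moulding and jaw above 40 N).
It fails at once if a bystander is moved by more than 30 mm (distance of any of jar, tub, tin, scraper, cork, bottle from where it was at the start of the episode above 0.03 m).
It also fails if it takes over 56 s, if anything falls off the work surface, if the arm or the gripper's body presses on something with over 40 N, if the wrist force passes 120 N, or if a joint passes its speed limit or range.

ROBOT

A 6-joint arm with a two-finger parallel gripper is mounted at the origin on a cart in front of the work surface, level with it; the furniture and walls round the work are solid. World frame = base frame: x ahead of the robot, y to its left, z up, the work surface at z = 0. Lengths are in m, angles in degrees, forces in N, time in s.
With the tool pointing down it reaches from about 0.375 to 0.975 m from the base axis. Payload 3.8 kg.
Tool frame: the origin (TCP) lies midway between the tips of the shut fingers; the grasp point (between the pads) lies 19 mm behind it; z points along the fingers, y is the line along which they close (so a half turn about z gives the same grasp; the last joint's range is limited). The gripper opens to 85 mm and grips with 20 to 120 N. Pads are 22 mm wide; open, the fingers measure 114 mm over their backs; the gripper's body (76 mm by 85 mm) begins 54 mm behind the grasp point. The pads swing forward as they close: fully open they stand 13 mm farther back than shut.
Start: joints at [67.729, 15.12, 91.902, -0, 72.978, -2.114], TCP at [0.233, 0.634, 0.207] pointing down, gripper open.
Joint ranges: [-150.88, 150.88], [-54.13, 125.18], [17.81, 147.31], [-75.09, 255.09], [0, 152.58], [-146.25, 146.25]. Speed limits (degrees/s): [147.25, 147.25, 180, 180, 180, 180].

INTERFACE

Orientations are given as [roll, pitch, yaw] about the fixed x, y, z axes, in that order (R = Rz(yaw) Ry(pitch) Rx(roll)).
In Python, from plant import robot gives the robot as it stands.
- The arm moves only by the shell command python3 -m crank 'ROWS'. ROWS is JSON, a list of rows, each an object with "gripper": the opening, from 0 (shut) to 1 (fully open); "translation": the shift along the tool's x, y, z each as a share of 0.08 m, from -1 to 1, a list of three; "twist": the turn, a rotation vector about the tool's x, y, z each as a share of 90 degrees, from -1 to 1, a list of three. A call has exactly 10 rows; each row is the pose to reach, as a shift and turn from the pose commanded when the call began, along the tool's axes at that moment; what a row does not reach only later rows make up. A row lasts 1/10 s, in which the tool goes at most 50 mm and 8.59 degrees, less where a joint would pass 70% of its speed; a pose out of reach is approached as far as the arm can. A call with a number of a shift or a turn outside -1 to 1 is refused whole. A call with a gripper value outside its range is refused whole. The fingers move at their own pace and stop on an object; the grip force is fixed at half the most. Time passes only in rows, so rows that repeat a pose let the fingers close, or fill a call up. It gives the time, the measured TCP pose, the force, the opening and the grip force at its end, in the units of the state.
- robot.read_state(): the state, without advancing time (a new reading comes with each control period).
- robot.grab_frame(name): name is "scene" or "top" or "wrist"; returns the picture (480x640x3 uint8, red, green, blue); there is no depth.
- robot.camera_info(name): a dict with "camera_matrix" (3x3 intrinsics, pixels), "D" ([k1, k2, p1, p2, k3] as OpenCV has them; the pictures are not rectified), "extrinsics" (4x4, takes a point from world to camera coordinates). Camera axes: x right, y up, looking along -z (the intrinsics and any distortion apply to the point x, -y, -z); pixel columns grow to the right and rows downward; lengths in m; the calibration is good to about 2 mm. A picture is of the moment at which its call begins: read the wrist's pose just before it. camera_info takes no time and is no camera call; for the wrist camera it gives the pose at the moment of the call.
- robot.finish_job(): hands the job in; it is judged then, once.
Trained networks look in the newest picture that a camera, given by its name, has taken for a name from the list of things; names that differ only in an ending like _2 or _b are one class to them, and where a whole thing is asked for, a point or a joint stands for the part that bears it (a point fixed in the world has none). Each returns a list of dicts, best first, with "conf" (0 to 1); they miss things now and then, are a little off and sometimes report something else, mostly with a low value. They report only what shows in the picture. A call takes as long as a camera call.
- robot.look_for(camera, label): "position" ([row, column] in pixels, amid what is visible of it).
- robot.trace(camera, label): "region" (480x640 bool, what is visible of it) and "position" ([row, column] in pixels, amid what is visible of it).
The state is a dict: "time_s": time; "qpos": joint angles; "dq": joint speeds; "joint_efforts": joint torques, N m; "tool_pos": TCP position; "tcp_rot": TCP orientation; "contact_force": force on the tool from outside, world axes, zero at the start; "torque": the same for the moment, N m; "width": opening from 0.0 (shut) to 1.0 (fully open); "gripper_force": force on a finger pad.
Only numpy, scipy, OpenCV 4.12 (cv2) and the standard library are available. Lean on these libraries where they do the work, as an engineer would, in place of code of your own. Each camera call takes 0.05 s, during which the arm holds its last target. There are 200 camera calls.

## Working session

There is one attempt and no reset: what is moved stays moved. The work goes in short steps, Python scripts to look and compute and a shell command to move; the robot and the scene stay as the last step left them, time stands still between calls to the robot, and variables do not carry over. Pictures are saved under pics/ and viewed, at most 13 in all, crops included, and the job is handed in when it is done.

```bash
mkdir -p pics; ls; cat > h.py <<'E'
import numpy as np, cv2
from plant import robot
def snap(cam,fn=None):
    im=robot.grab_frame(cam)
    if fn: cv2.imwrite('pics/'+fn,im[:,:,::-1])
    return im
def ray(ci,rc):
    K=np.array(ci["camera_matrix"]);D=np.array(ci["D"]);E=np.array(ci["extrinsics"])
    u=cv2.undistortPoints(np.array([[[rc[1],rc[0]]]],float),K,D)[0,0]
    R=E[:3,:3];o=-R.T@E[:3,3]
    return o,R.T@np.array([u[0],-u[1],-1.])
def atz(ci,rc,z):
    o,d=ray(ci,rc); return o+d*(z-o[2])/d[2]
def proj(ci,p):
    K=np.array(ci["camera_matrix"]);D=np.array(ci["D"]);E=np.array(ci["extrinsics"])
    c=(E[:3,:3]@np.atleast_2d(p).T).T+E[:3,3]; c=c*[1,-1,-1]
    return cv2.projectPoints(c,np.zeros(3),np.zeros(3),K,D)[0][:,0][:,::-1]
E
python3 - <<'E'
from h import *
np.set_printoptions(precision=4,suppress=True)
for c in ("top","scene"):
    snap(c,c+"0.png"); ci=robot.camera_info(c); print(c,-np.array(ci["extrinsics"])[:3,:3].T@np.array(ci["extrinsics"])[:3,3])
    for n,z in (("pin_head",.086),("tab_back",.06),("moulding",.04),("bridge_hole",.044),("cradle",.018)):
        for d in robot.look_for(c,n)[:2]: print(n,d["conf"],d["position"],atz(ci,d["position"],z))
print(robot.read_state())
E
```

```text
pics
top [ 0.4946 -0.09    0.9469]
pin_head 0.47 [261.2, 302.9] [ 0.5151 -0.0541  0.086 ]
tab_back 0.57 [258.8, 293.1] [ 0.5205 -0.0337  0.06  ]
tab_back 0.16 [264.8, 300.5] [ 0.5087 -0.0482  0.06  ]
moulding 0.97 [227.9, 265.6] [0.584  0.0233 0.04  ]
moulding 0.44 [337.7, 311.4] [ 0.3641 -0.0686  0.04  ]
bridge_hole 0.62 [259.2, 293.4] [ 0.5202 -0.0333  0.044 ]
cradle 0.97 [257.1, 296.0] [ 0.5252 -0.037   0.018 ]
scene [-0.0507 -0.4857  0.772 ]
pin_head 0.66 [255.6, 297.7] [ 0.4945 -0.0616  0.086 ]
tab_back 0.72 [276.1, 303.9] [ 0.4744 -0.0911  0.06  ]
moulding 0.59 [237.6, 291.1] [0.5696 0.0137 0.04  ]
moulding 0.28 [157.0, 303.6] [0.8565 0.1844 0.04  ]
bridge_hole 0.77 [263.7, 294.1] [ 0.5037 -0.0438  0.044 ]
cradle 0.7 [263.5, 295.0] [ 0.5251 -0.0293  0.018 ]
cradle 0.67 [361.0, 307.5] [ 0.3369 -0.1966  0.018 ]
{'time_s': 0.6, 'qpos': array([67.7275, 15.1163, 91.9018,  0.0002, 72.9769, -2.1156]), 'dq': array([ 0.0009, -0.0158,  0.0663, -0.0293,  0.0381,  0.161 ]), 'joint_efforts': array([  0.0001, -51.4647, -36.7448,  -0.    ,   0.0013,  -0.    ]), 'tool_pos': array([0.2326, 0.6337, 0.2074]), 'tcp_rot': array([179.9949,   0.    , 159.8431]), 'contact_force': array([-0.5924, -0.9494,  0.1379]), 'torque': array([ 0.0351,  0.0183, -0.0082]), 'gripper_force': 0.0, 'width': 1.0022006119421445}
```

```bash
python3 - <<'E'
import cv2
a=cv2.imread('pics/top0.png');cv2.imwrite('pics/topc.png',cv2.resize(a[170:350,190:430],None,fx=3.3,fy=3.3,interpolation=cv2.INTER_CUBIC))
E
```

```text
(no output)
```

View pics/topc.png

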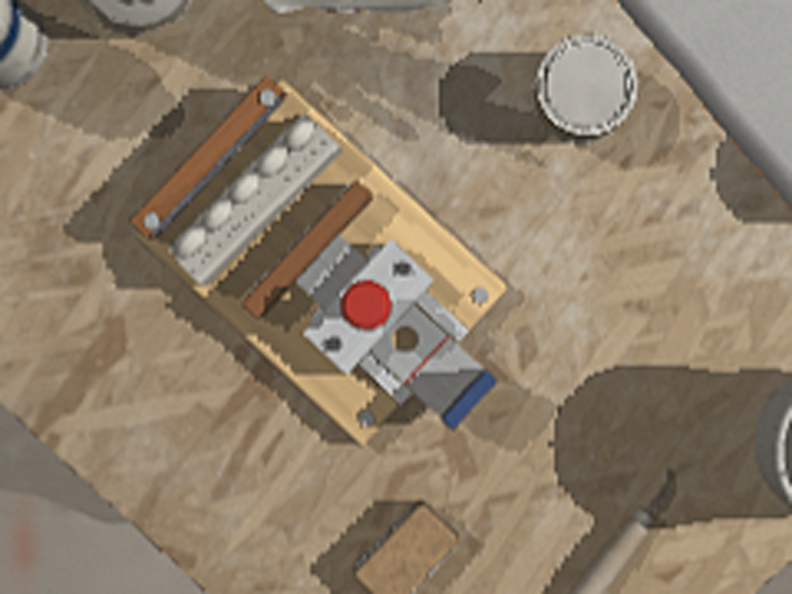

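View pics/scene0.png

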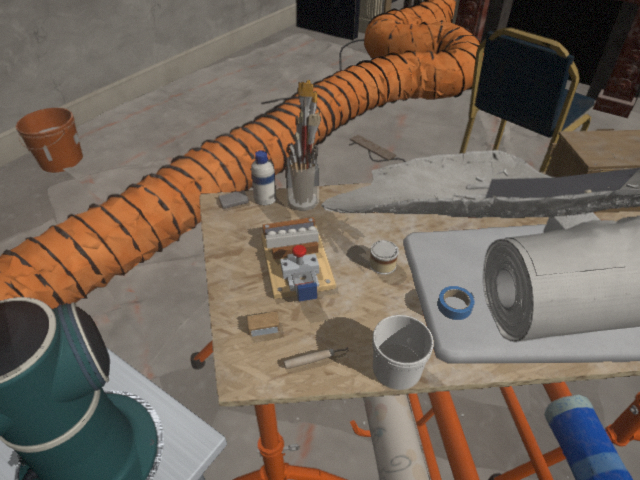

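The top crop shows the cradle with its fence at the upper left and its closing direction up-left. The pin head is at full-image (row 262, col 301), and the blue tab's rear edge is at crop (495,380)-(455,428). Next I fit the pose from the marked corners.

```bash
cat > pts.py <<'E'
from h import *
from scipy.optimize import least_squares
np.set_printoptions(precision=4,suppress=True)
ci=robot.camera_info("top")
im=cv2.imread('pics/top0.png')[:,:,::-1].astype(int)
f=lambda x,y:(170+y/3.3-.35,190+x/3.3-.35)
obs=[((-48,-39,44),f(432,282)),((-12,-39,44),f(392,241)),((-48,39,44),f(345,372)),((-12,39,44),f(303,333)),
((-85,-68,18),f(508,288)),((-85,68,18),f(365,443)),((-30,0,86),f(367,305))]
P=np.array([o[0] for o in obs])/1000;U=np.array([o[1] for o in obs])
def W(p,P):
    c,s=np.cos(p[2]),np.sin(p[2]); P=np.atleast_2d(P)
    return np.c_[p[0]+c*P[:,0]-s*P[:,1],p[1]+s*P[:,0]+c*P[:,1],P[:,2]]
r=least_squares(lambda p:(proj(ci,W(p,P))-U).ravel(),[.52,-.03,.9])
E
python3 - <<'E'
from pts import *
p=r.x;print(p,np.degrees(p[2]));print(r.fun.reshape(-1,2))
print("pin",W(p,[-.03,0,.086]))
c,s=np.cos(p[2]),np.sin(p[2])
def inv(w): d=w[:2]-p[:2]; return c*d[0]+s*d[1],-s*d[0]+c*d[1]
for q in ((495,380),(455,428)): print("tab rear top",inv(atz(ci,f(*q),.060)))
for q in ((446,337),(404,385)): print("red line",inv(atz(ci,f(*q),.028)))
print("hole",inv(atz(ci,f(406,339),.028)))
for nm,m in (("red",(im[...,0]>120)&(im[...,1]<60)),("blue",(im[...,2]>90)&(im[...,0]<60))):
    n,l,st,ce=cv2.connectedComponentsWithStats(m.astype(np.uint8))
    for i in range(1,n):
        if st[i,4]>30: print(nm,st[i],ce[i][::-1],inv(atz(ci,ce[i][::-1],.086 if nm=="red" else .06)),atz(ci,ce[i][::-1],.086))
E
```

```text
[ 0.5342 -0.0275  0.8176] 46.84399882896262
[[-0.8706  0.7318]
 [-0.629  -0.2964]
 [ 0.4931  0.5479]
 [ 0.0127  0.1485]
 [-0.309   0.4708]
 [ 1.4433 -1.2159]
 [-0.1333 -0.3888]]
pin [[ 0.5137 -0.0494  0.086 ]]
tab rear top (np.float64(-0.11545558188496371), np.float64(-0.019076404757500894))
tab rear top (np.float64(-0.11728800253885574), np.float64(0.017844753849070624))
red line (np.float64(-0.07703172503293164), np.float64(-0.018133263973186025))
red line (np.float64(-0.07810600701242816), np.float64(0.021053304137042005))
hole (np.float64(-0.05980355410404779), np.float64(-0.00046019671448104676))
red [294 255  14  14  85] [261.6706 301.0235] (np.float64(-0.030419003166896712), np.float64(-0.001092490738765212)) [ 0.5142 -0.0505  0.086 ]
blue [162 164   9  12  61] [169.2623 165.1967] (np.float64(0.29899690443721944), np.float64(0.049861861647305813)) [0.6963 0.2155 0.086 ]
blue [171 164   8  12  33] [169.4242 175.9091] (np.float64(0.28261434890832704), np.float64(0.03532167665982035)) [0.6957 0.1942 0.086 ]
blue [ 570  242   44   52 1011] [265.9377 592.3501] (np.float64(-0.4555014104804758), np.float64(-0.3840147261495452)) [ 0.5026 -0.6069  0.086 ]
blue [604 279  36  56 980] [304.5929 625.9653] (np.float64(-0.5537563849362006), np.float64(-0.37177052716897413)) [ 0.4286 -0.6683  0.086 ]
```

```bash

for i in 1 2 3 4 5 6 7; do :; done
python3 -m crank '[{"gripper":1,"translation":[-0.07,-0.1,0],"twist":[0,0,0]},{"gripper":1,"translation":[-0.15,-0.2,0],"twist":[0,0,0]},{"gripper":1,"translation":[-0.22,-0.3,0],"twist":[0,0,0]},{"gripper":1,"translation":[-0.3,-0.4,0],"twist":[0,0,0]},{"gripper":1,"translation":[-0.37,-0.5,0],"twist":[0,0,0]},{"gripper":1,"translation":[-0.45,-0.6,0],"twist":[0,0,0]},{"gripper":1,"translation":[-0.52,-0.7,0],"twist":[0,0,0]},{"gripper":1,"translation":[-0.6,-0.8,0],"twist":[0,0,0]},{"gripper":1,"translation":[-0.67,-0.9,0],"twist":[0,0,0]},{"gripper":1,"translation":[-0.75,-1,0],"twist":[0,0,0]}]'
python3 -m crank '[{"gripper":1,"translation":[-0.07,-0.1,0],"twist":[0,0,0]},{"gripper":1,"translation":[-0.15,-0.2,0],"twist":[0,0,0]},{"gripper":1,"translation":[-0.22,-0.3,0],"twist":[0,0,0]},{"gripper":1,"translation":[-0.3,-0.4,0],"twist":[0,0,0]},{"gripper":1,"translation":[-0.37,-0.5,0],"twist":[0,0,0]},{"gripper":1,"translation":[-0.45,-0.6,0],"twist":[0,0,0]},{"gripper":1,"translation":[-0.52,-0.7,0],"twist":[0,0,0]},{"gripper":1,"translation":[-0.6,-0.8,0],"twist":[0,0,0]},{"gripper":1,"translation":[-0.67,-0.9,0],"twist":[0,0,0]},{"gripper":1,"translation":[-0.75,-1,0],"twist":[0,0,0]}]'
```

```text
time_s: 1.6
tool_pos: [0.2615, 0.5371, 0.2074]
tcp_rot: [180.0, -0.0, 159.8]
contact_force: [0.2, 0.1, 0.1]
width: 0.999
gripper_force: 0.0
time_s: 2.6
tool_pos: [0.2903, 0.4413, 0.2074]
tcp_rot: [180.0, -0.0, 159.8]
contact_force: [0.3, -0.4, -0.3]
width: 0.996
gripper_force: 0.0
```

Works as expected; five more such steps, then turn.

```bash

python3 -m crank '[{"gripper":1,"translation":[-0.07,-0.1,0],"twist":[0,0,0]},{"gripper":1,"translation":[-0.15,-0.2,0],"twist":[0,0,0]},{"gripper":1,"translation":[-0.22,-0.3,0],"twist":[0,0,0]},{"gripper":1,"translation":[-0.3,-0.4,0],"twist":[0,0,0]},{"gripper":1,"translation":[-0.37,-0.5,0],"twist":[0,0,0]},{"gripper":1,"translation":[-0.45,-0.6,0],"twist":[0,0,0]},{"gripper":1,"translation":[-0.52,-0.7,0],"twist":[0,0,0]},{"gripper":1,"translation":[-0.6,-0.8,0],"twist":[0,0,0]},{"gripper":1,"translation":[-0.67,-0.9,0],"twist":[0,0,0]},{"gripper":1,"translation":[-0.75,-1,0],"twist":[0,0,0]}]' | sed -n 2p
python3 -m crank '[{"gripper":1,"translation":[-0.07,-0.1,0],"twist":[0,0,0]},{"gripper":1,"translation":[-0.15,-0.2,0],"twist":[0,0,0]},{"gripper":1,"translation":[-0.22,-0.3,0],"twist":[0,0,0]},{"gripper":1,"translation":[-0.3,-0.4,0],"twist":[0,0,0]},{"gripper":1,"translation":[-0.37,-0.5,0],"twist":[0,0,0]},{"gripper":1,"translation":[-0.45,-0.6,0],"twist":[0,0,0]},{"gripper":1,"translation":[-0.52,-0.7,0],"twist":[0,0,0]},{"gripper":1,"translation":[-0.6,-0.8,0],"twist":[0,0,0]},{"gripper":1,"translation":[-0.67,-0.9,0],"twist":[0,0,0]},{"gripper":1,"translation":[-0.75,-1,0],"twist":[0,0,0]}]' | sed -n 2p
python3 -m crank '[{"gripper":1,"translation":[-0.07,-0.1,0],"twist":[0,0,0]},{"gripper":1,"translation":[-0.15,-0.2,0],"twist":[0,0,0]},{"gripper":1,"translation":[-0.22,-0.3,0],"twist":[0,0,0]},{"gripper":1,"translation":[-0.3,-0.4,0],"twist":[0,0,0]},{"gripper":1,"translation":[-0.37,-0.5,0],"twist":[0,0,0]},{"gripper":1,"translation":[-0.45,-0.6,0],"twist":[0,0,0]},{"gripper":1,"translation":[-0.52,-0.7,0],"twist":[0,0,0]},{"gripper":1,"translation":[-0.6,-0.8,0],"twist":[0,0,0]},{"gripper":1,"translation":[-0.67,-0.9,0],"twist":[0,0,0]},{"gripper":1,"translation":[-0.75,-1,0],"twist":[0,0,0]}]' | sed -n 2p
python3 -m crank '[{"gripper":1,"translation":[-0.07,-0.1,0],"twist":[0,0,0]},{"gripper":1,"translation":[-0.15,-0.2,0],"twist":[0,0,0]},{"gripper":1,"translation":[-0.22,-0.3,0],"twist":[0,0,0]},{"gripper":1,"translation":[-0.3,-0.4,0],"twist":[0,0,0]},{"gripper":1,"translation":[-0.37,-0.5,0],"twist":[0,0,0]},{"gripper":1,"translation":[-0.45,-0.6,0],"twist":[0,0,0]},{"gripper":1,"translation":[-0.52,-0.7,0],"twist":[0,0,0]},{"gripper":1,"translation":[-0.6,-0.8,0],"twist":[0,0,0]},{"gripper":1,"translation":[-0.67,-0.9,0],"twist":[0,0,0]},{"gripper":1,"translation":[-0.75,-1,0],"twist":[0,0,0]}]' | sed -n 2p
python3 -m crank '[{"gripper":1,"translation":[-0.07,-0.1,0],"twist":[0,0,0.05]},{"gripper":1,"translation":[-0.15,-0.2,0],"twist":[0,0,0.1]},{"gripper":1,"translation":[-0.22,-0.3,0],"twist":[0,0,0.15]},{"gripper":1,"translation":[-0.3,-0.4,0],"twist":[0,0,0.2]},{"gripper":1,"translation":[-0.37,-0.5,0],"twist":[0,0,0.255]},{"gripper":1,"translation":[-0.45,-0.6,0],"twist":[0,0,0.255]},{"gripper":1,"translation":[-0.52,-0.7,0],"twist":[0,0,0.255]},{"gripper":1,"translation":[-0.6,-0.8,0],"twist":[0,0,0.255]},{"gripper":1,"translation":[-0.67,-0.9,0],"twist":[0,0,0.255]},{"gripper":1,"translation":[-0.75,-1,0],"twist":[0,0,0.255]}]'
python3 - <<'E'
from h import *
robot.read_state(); snap("wrist","w1.png")
E
```

```text
tool_pos: [0.3191, 0.3455, 0.2074]
tool_pos: [0.3478, 0.2498, 0.2074]
tool_pos: [0.3766, 0.154, 0.2074]
tool_pos: [0.4053, 0.0582, 0.2074]
time_s: 7.6
tool_pos: [0.4341, -0.0376, 0.2074]
tcp_rot: [180.0, 0.0, 136.9]
contact_force: [0.5, -0.2, 0.3]
width: 1.002
gripper_force: 0.0
```

View pics/w1.png

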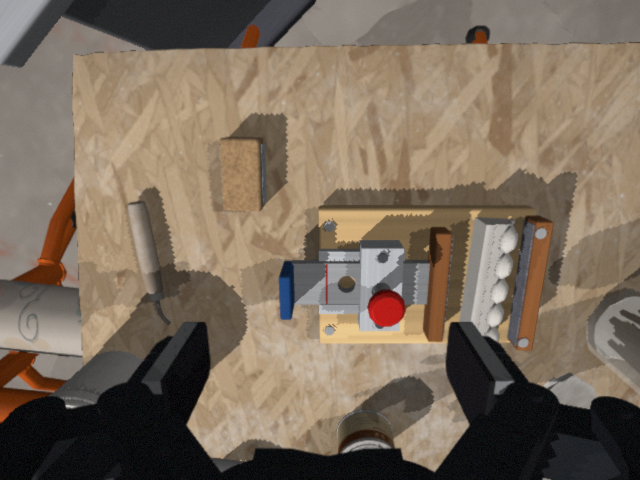

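The wrist picture shows the cradle upright. The bridge spans about cols 360–404, rows 241–331, the red line is at col 327, the tab at cols 280–293 and the pin head at (308,386). I refine the fit with these.

```bash
cat > wf.py <<'E'
from h import *
from scipy.optimize import least_squares
np.set_printoptions(precision=4,suppress=True)
def W(p,P):
    c,s=np.cos(p[2]),np.sin(p[2]); P=np.atleast_2d(P)
    return np.c_[p[0]+c*P[:,0]-s*P[:,1],p[1]+s*P[:,0]+c*P[:,1],P[:,2]]
def inv(p,w):
    c,s=np.cos(p[2]),np.sin(p[2]);d=w[:2]-p[:2]; return np.array([c*d[0]+s*d[1],-s*d[0]+c*d[1]])
E
python3 - <<'E'
from wf import *
ci=robot.camera_info("wrist")
im=cv2.imread('pics/w1.png')
cv2.imwrite('pics/w1c.png',cv2.resize(im[195:355,265:425],None,fx=5,fy=3.75,interpolation=cv2.INTER_CUBIC))
f=lambda x,y:(y,x)
obs=[((-48,39,44),(241,360)),((-12,39,44),(241,403.5)),((-48,-39,44),(331,360)),((-12,-39,44),(331,404)),((-85,68,18),(206,319)),((-85,-68,18),(343.5,319))]
b=im.astype(int);m=((b[...,2]>120)&(b[...,1]<50)&(b[...,0]<60)).astype(np.uint8)
n,l,st,ce=cv2.connectedComponentsWithStats(m);i=1+np.argmax(st[1:,4]);print(st[i],ce[i])
obs.append(((-30,0,86),tuple(ce[i][::-1])))
P=np.array([o[0] for o in obs])/1000;U=np.array([o[1] for o in obs])
r=least_squares(lambda p:(proj(ci,W(p,P))-U).ravel(),[.534,-.0275,.8176],x_scale=.01)
p=r.x;print(p,np.degrees(p[2]));print(r.fun.reshape(-1,2));np.save('pw.npy',p)
print("pin",W(p,[-.03,0,.086]))
for nm,rc,z in (("line",(285,327),.028),("tab top front",(262,293.5),.06),("tab top rear",(290,280.5),.06),("hole",(284,346.5),.028)): print(nm,inv(p,atz(ci,rc,z)))
print(proj(ci,W(p,[[-.117,0,.06],[-.107,0,.06],[-.117,0,.03]])))
E
```

```text
[368 296  37  30 828] [385.5048 310.3563]
[ 0.5323 -0.0254  0.8348] 47.830664789114394
[[ 4.3385  1.0208]
 [ 3.6877  0.1931]
 [-2.8813  0.2598]
 [-3.5136 -3.8144]
 [-0.0331 -1.9113]
 [-1.2806  1.3911]
 [-1.3682  2.5074]]
pin [[ 0.5122 -0.0476  0.086 ]]
line [-0.0774 -0.0032]
tab top front [-0.104   0.0306]
tab top rear [-0.1159  0.0062]
hole [-0.0596 -0.0025]
[[296.8248 279.5043]
 [296.6588 291.4559]
 [283.1833 283.212 ]]
```

View pics/w1c.png

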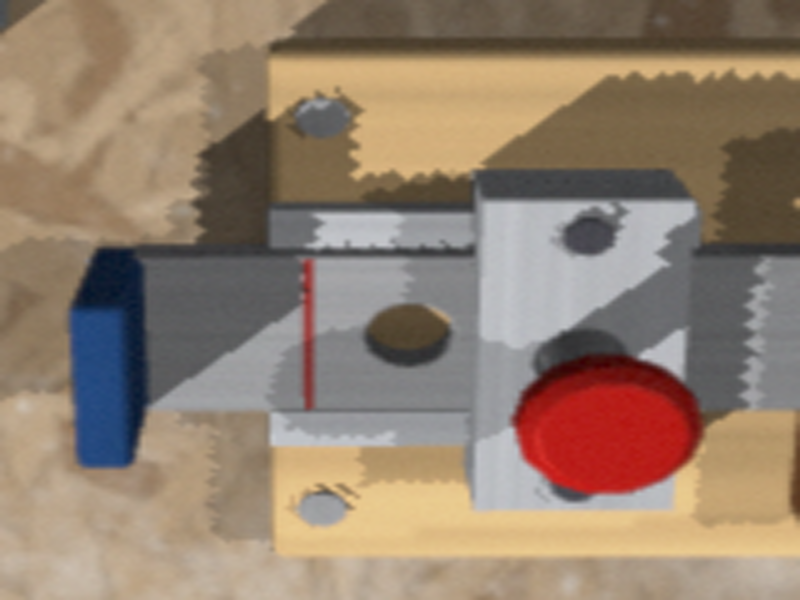

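```bash
python3 - <<'E'
from wf import *
ci=robot.camera_info("wrist")
f=lambda x,y:(195+y/3.75-.35,265+x/5-.4)
obs=[((-48,39,44),f(477,197)),((-12,39,44),f(697,200)),((-48,-39,44),f(473,508)),((-12,-39,44),f(675,508)),((-85,68,18),f(270,52)),((-85,-68,18),f(275,553)),((-30,0,86),f(611,426))]
P=np.array([o[0] for o in obs])/1000;U=np.array([o[1] for o in obs])
r=least_squares(lambda p:(proj(ci,W(p,P))-U).ravel(),[.534,-.0275,.8176],x_scale=.01)
p=r.x;print(p,np.degrees(p[2]));print(r.fun.reshape(-1,2));np.save('pw.npy',p)
print("pin",W(p,[-.03,0,.086]))
for nm,rc,z in (("line",f(308,335),.028),("t",f(72,308),.06),("t",f(130,308),.06),("t",f(78,466),.06),("t",f(134,466),.06),("hole",f(408,333),.028)): print(nm,inv(p,atz(ci,rc,z)))
E
```

```text
[ 0.5336 -0.027   0.8234] 47.179015445717745
[[-0.1404  1.0936]
 [-1.1277 -0.3116]
 [-0.4981  0.1441]
 [-0.7238 -0.3991]
 [-1.3465 -1.0227]
 [ 1.0848 -0.3435]
 [ 2.7457  0.67  ]]
pin [[ 0.5132 -0.049   0.086 ]]
line [-0.0777 -0.001 ]
t [-0.1163  0.0187]
t [-0.1068  0.0186]
t [-0.1169 -0.0198]
t [-0.1073 -0.0198]
hole [-0.0595 -0.0006]
```

```bash

python3 -m crank '[{"gripper":0.5,"translation":[-0.1,-0.05,0.1],"twist":[0,0,0]},{"gripper":0.5,"translation":[-0.2,-0.1,0.2],"twist":[0,0,0]},{"gripper":0.5,"translation":[-0.3,-0.15,0.3],"twist":[0,0,0]},{"gripper":0.5,"translation":[-0.4,-0.2,0.4],"twist":[0,0,0]},{"gripper":0.5,"translation":[-0.5,-0.25,0.5],"twist":[0,0,0]},{"gripper":0.5,"translation":[-0.6,-0.3,0.6],"twist":[0,0,0]},{"gripper":0.5,"translation":[-0.7,-0.35,0.7],"twist":[0,0,0]},{"gripper":0.5,"translation":[-0.8,-0.4,0.8],"twist":[0,0,0]},{"gripper":0.5,"translation":[-0.825,-0.45,0.9],"twist":[0,0,0]},{"gripper":0.5,"translation":[-0.825,-0.45,1],"twist":[0,0,0]}]'
python3 - <<'E'
from h import *
robot.read_state(); im=snap("wrist"); cv2.imwrite("pics/w2.png",im[:,:,::-1])
E
```

```text
time_s: 8.65
tool_pos: [0.4573, -0.1087, 0.1267]
tcp_rot: [-180.0, -0.0, 136.8]
contact_force: [0.3, -0.3, -0.0]
width: 0.503
gripper_force: 0.0
```

View pics/w2.png

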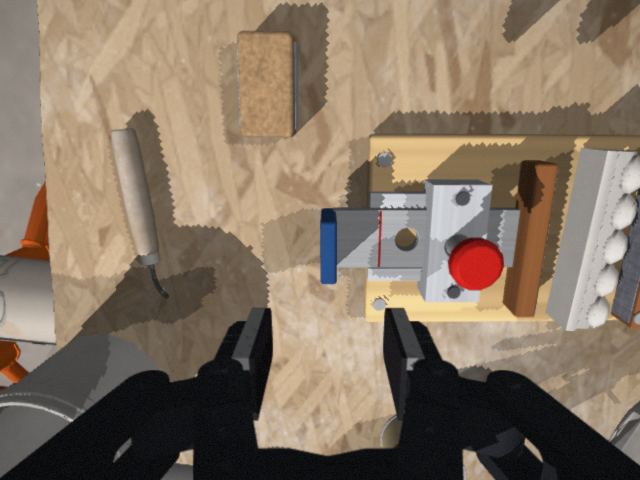

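Fingers (cols 272 and 384, mid 328) straddle the tab (cols 321–336), so they are aligned. I descend and pinch.

```bash

python3 -m crank '[{"gripper":0.5,"translation":[0,0,0.12],"twist":[0,0,0]},{"gripper":0.5,"translation":[0,0,0.25],"twist":[0,0,0]},{"gripper":0.5,"translation":[0,0,0.37],"twist":[0,0,0]},{"gripper":0.5,"translation":[0,0,0.5],"twist":[0,0,0]},{"gripper":0.5,"translation":[0,0,0.6],"twist":[0,0,0]},{"gripper":0.5,"translation":[0,0,0.7],"twist":[0,0,0]},{"gripper":0.5,"translation":[0,0,0.8],"twist":[0,0,0]},{"gripper":0.5,"translation":[0,0,0.9],"twist":[0,0,0]},{"gripper":0.5,"translation":[0,0,0.95],"twist":[0,0,0]},{"gripper":0.5,"translation":[0,0,1],"twist":[0,0,0]}]'
python3 -m crank '[{"gripper":0.5,"translation":[0,0,0.05],"twist":[0,0,0]},{"gripper":0.5,"translation":[0,0,0.1],"twist":[0,0,0]},{"gripper":0.5,"translation":[0,0,0.15],"twist":[0,0,0]},{"gripper":0.3,"translation":[0,0,0.15],"twist":[0,0,0]},{"gripper":0.2,"translation":[0,0,0.15],"twist":[0,0,0]},{"gripper":0,"translation":[0,0,0.15],"twist":[0,0,0]},{"gripper":0,"translation":[0,0,0.15],"twist":[0,0,0]},{"gripper":0,"translation":[0,0,0.15],"twist":[0,0,0]},{"gripper":0,"translation":[0,0,0.15],"twist":[0,0,0]},{"gripper":0,"translation":[0,0,0.15],"twist":[0,0,0]}]'
python3 - <<'E'
from wf import *
robot.read_state(); ci=robot.camera_info("wrist"); im=snap("wrist")
cv2.imwrite("pics/w3.png",im[:,:,::-1]); cv2.imwrite("pics/w3c.png",cv2.resize(im[:300,240:640,::-1],None,fx=2,fy=2,interpolation=cv2.INTER_CUBIC))
E
```

```text
time_s: 9.7
tool_pos: [0.4575, -0.1082, 0.047]
tcp_rot: [-180.0, -0.0, 136.9]
contact_force: [0.2, 0.0, 0.1]
width: 0.5
gripper_force: 0.0
time_s: 10.7
tool_pos: [0.4582, -0.1083, 0.0361]
tcp_rot: [180.0, 0.1, 136.9]
contact_force: [-0.8, -0.2, 5.8]
width: -0.002
gripper_force: 2.8
```

View pics/w3c.png

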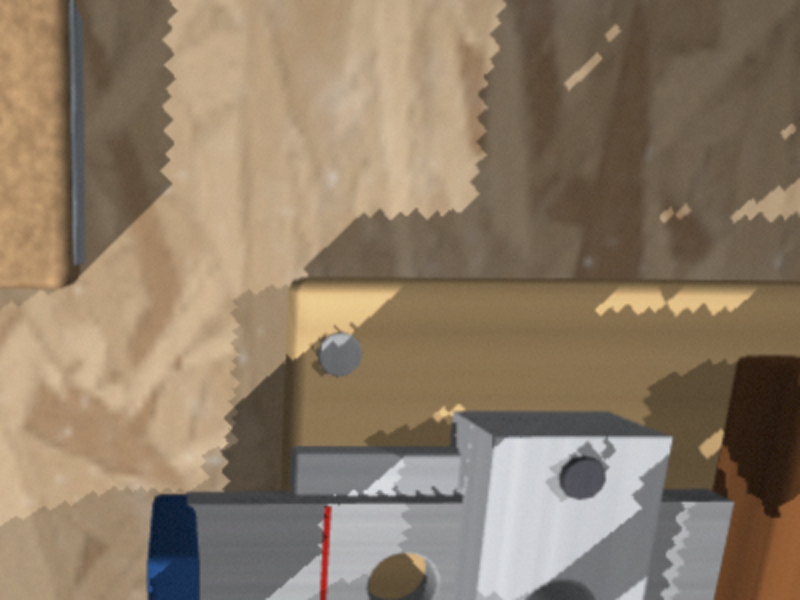

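Width 0 means the tab was not caught. I look at the lower part of the same picture.

```bash
python3 - <<'E'
from wf import *
im=cv2.imread("pics/w3.png"); cv2.imwrite("pics/w3d.png",cv2.resize(im[200:,160:480],None,fx=2.1,fy=2.1))
E
```

```text
(no output)
```

View pics/w3d.png

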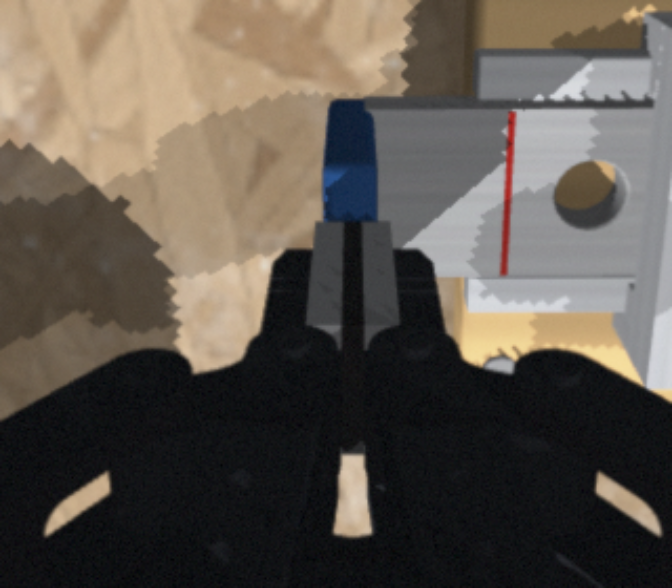

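```bash
python3 - <<'E'
from wf import *
s=robot.read_state(); print(s["tool_pos"],s["width"],s["gripper_force"],s["contact_force"])
ci=robot.camera_info("wrist");p=np.load('pw.npy')
g=lambda q:(q-[200,160])[:,::-1]*2.1
print("cam",inv(p,(lambda E:-E[:3,:3].T@E[:3,3])(np.array(ci["extrinsics"]))),"tcp",inv(p,s["tool_pos"]))
print("tab top corners",g(proj(ci,W(p,[[-.117,.02,.06],[-.107,.02,.06],[-.117,-.02,.06],[-.107,-.02,.06]]))))
t=inv(p,s["tool_pos"])
for z in (.036,.045,.055,.065,.075): print(z,g(proj(ci,W(p,[[t[0],t[1]+.011,z],[t[0],t[1]-.011,z],[t[0]+.01,t[1]+.011,z]]))))
f=lambda x,y:(200+y/2.1,160+x/2.1)
for q,z in (((508,190),.028),((590,193),.028),((324,175),.06),((376,172),.06),((323,168),.06)): print(inv(p,atz(ci,f(*q),z)))
E
```

```text
[ 0.4582 -0.1083  0.036 ] -0.004344390630187417 2.805538751442782 [-0.6896  0.4574  6.3149]
cam [-0.1109  0.0771] tcp [-0.1109  0.0001]
tab top corners [[318.6823 166.7485]
 [374.7002 166.4855]
 [322.1505 359.6669]
 [373.9749 359.4354]]
0.036 [[353.0065 163.7246]
 [353.4485 258.6274]
 [401.0331 163.4912]]
0.045 [[353.101  180.4278]
 [353.5604 279.2489]
 [403.5382 180.181 ]]
0.055 [[353.2177 201.0666]
 [353.6981 304.6106]
 [406.6322 200.8029]]
0.065 [[353.349  224.2901]
 [353.8521 332.9906]
 [410.1116 224.0066]]
0.075 [[353.4978 250.612 ]
 [354.0254 364.9544]
 [414.0529 250.3052]]
[-0.0767  0.0015]
[-0.0585  0.0007]
[-0.1161  0.0184]
[-0.1068  0.0189]
[-0.1162  0.0198]
```

The visible fingertips sit about 25 mm behind the reported TCP: they closed on top of the tab at z≈0.06, with 6 N upward. I reopen and go deeper in force-checked steps.

```bash

python3 -m crank '[{"gripper":0,"translation":[0,0,-0.1],"twist":[0,0,0]},{"gripper":0.3,"translation":[0,0,-0.2],"twist":[0,0,0]},{"gripper":0.5,"translation":[0,0,-0.2],"twist":[0,0,0]},{"gripper":0.5,"translation":[0,0,-0.2],"twist":[0,0,0]},{"gripper":0.5,"translation":[0,0,-0.2],"twist":[0,0,0]},{"gripper":0.5,"translation":[0,0,-0.1],"twist":[0,0,0]},{"gripper":0.5,"translation":[0,0,0],"twist":[0,0,0]},{"gripper":0.5,"translation":[0,0,0.06],"twist":[0,0,0]},{"gripper":0.5,"translation":[0,0,0.1],"twist":[0,0,0]},{"gripper":0.5,"translation":[0,0,0.1],"twist":[0,0,0]}]'
python3 -m crank '[{"gripper":0.5,"translation":[0,0,0.02],"twist":[0,0,0]},{"gripper":0.5,"translation":[0,0,0.04],"twist":[0,0,0]},{"gripper":0.5,"translation":[0,0,0.05],"twist":[0,0,0]},{"gripper":0.5,"translation":[0,0,0.06],"twist":[0,0,0]},{"gripper":0.5,"translation":[0,0,0.06],"twist":[0,0,0]},{"gripper":0.5,"translation":[0,0,0.06],"twist":[0,0,0]},{"gripper":0.5,"translation":[0,0,0.06],"twist":[0,0,0]},{"gripper":0.5,"translation":[0,0,0.06],"twist":[0,0,0]},{"gripper":0.5,"translation":[0,0,0.06],"twist":[0,0,0]},{"gripper":0.5,"translation":[0,0,0.06],"twist":[0,0,0]}]'
```

```text
time_s: 11.75
tool_pos: [0.4567, -0.1079, 0.0264]
tcp_rot: [-180.0, -0.1, 136.9]
contact_force: [-0.3, 1.1, -0.1]
width: 0.499
gripper_force: 0.0
time_s: 12.75
tool_pos: [0.4575, -0.1082, 0.0226]
tcp_rot: [180.0, 0.0, 136.9]
contact_force: [-0.1, 0.0, -0.7]
width: 0.5
gripper_force: 0.0
```

```bash

python3 -m crank '[{"gripper":0.5,"translation":[0,0,0.02],"twist":[0,0,0]},{"gripper":0.5,"translation":[0,0,0.04],"twist":[0,0,0]},{"gripper":0.5,"translation":[0,0,0.06],"twist":[0,0,0]},{"gripper":0.5,"translation":[0,0,0.08],"twist":[0,0,0]},{"gripper":0.5,"translation":[0,0,0.1],"twist":[0,0,0]},{"gripper":0.5,"translation":[0,0,0.12],"twist":[0,0,0]},{"gripper":0.5,"translation":[0,0,0.12],"twist":[0,0,0]},{"gripper":0.5,"translation":[0,0,0.12],"twist":[0,0,0]},{"gripper":0.5,"translation":[0,0,0.12],"twist":[0,0,0]},{"gripper":0.5,"translation":[0,0,0.12],"twist":[0,0,0]}]'
python3 -m crank '[{"gripper":0.4,"translation":[0,0,0],"twist":[0,0,0]},{"gripper":0.3,"translation":[0,0,0],"twist":[0,0,0]},{"gripper":0.25,"translation":[0,0,0],"twist":[0,0,0]},{"gripper":0.2,"translation":[0,0,0],"twist":[0,0,0]},{"gripper":0.15,"translation":[0,0,0],"twist":[0,0,0]},{"gripper":0.1,"translation":[0,0,0],"twist":[0,0,0]},{"gripper":0.05,"translation":[0,0,0],"twist":[0,0,0]},{"gripper":0,"translation":[0,0,0],"twist":[0,0,0]},{"gripper":0,"translation":[0,0,0],"twist":[0,0,0]},{"gripper":0,"translation":[0,0,0],"twist":[0,0,0]}]'
```

```text
time_s: 13.75
tool_pos: [0.4576, -0.1082, 0.0131]
tcp_rot: [180.0, 0.0, 136.9]
contact_force: [-0.2, 0.0, -0.5]
width: 0.496
gripper_force: 0.0
time_s: 14.75
tool_pos: [0.4574, -0.1081, 0.0131]
tcp_rot: [-180.0, -0.0, 136.9]
contact_force: [-1.1, 1.1, 4.8]
width: 0.105
gripper_force: 59.1
```

Gripped (width 0.105 ≈ 9 mm, 59 N). I slide 28.8 mm in +y of the tool.

```bash

python3 -m crank '[{"gripper":0,"translation":[0,0.04,0],"twist":[0,0,0]},{"gripper":0,"translation":[0,0.08,0],"twist":[0,0,0]},{"gripper":0,"translation":[0,0.13,0],"twist":[0,0,0]},{"gripper":0,"translation":[0,0.18,0],"twist":[0,0,0]},{"gripper":0,"translation":[0,0.23,0],"twist":[0,0,0]},{"gripper":0,"translation":[0,0.28,0],"twist":[0,0,0]},{"gripper":0,"translation":[0,0.32,0],"twist":[0,0,0]},{"gripper":0,"translation":[0,0.34,0],"twist":[0,0,0]},{"gripper":0,"translation":[0,0.36,0],"twist":[0,0,0]},{"gripper":0,"translation":[0,0.36,0],"twist":[0,0,0]}]'
python3 - <<'E'
from wf import *
s=robot.read_state(); ci=robot.camera_info("wrist"); im=snap("wrist")
p=np.load('pw.npy'); print(inv(p,s["tool_pos"]))
print(proj(ci,W(p,[[-.048,0,.044],[-.048,.03,.044],[-.048,.019,.028],[-.088,.02,.06],[-.078,.02,.06]])))
cv2.imwrite("pics/w4.png",im[:,:,::-1]); cv2.imwrite("pics/w4c.png",cv2.resize(im[210:350,270:430,::-1],None,fx=4,fy=4,interpolation=cv2.INTER_CUBIC))
E
```

```text
time_s: 15.75
tool_pos: [0.4774, -0.0873, 0.0132]
tcp_rot: [-180.0, 0.0, 136.9]
contact_force: [-2.9, -3.5, 5.8]
width: 0.103
gripper_force: 59.3
[-0.0823  0.0002]
[[335.8583 420.0491]
 [260.0965 425.5528]
 [273.1658 414.5291]
 [306.2046 310.6053]
 [306.0836 341.6771]]
```

View pics/w4c.png

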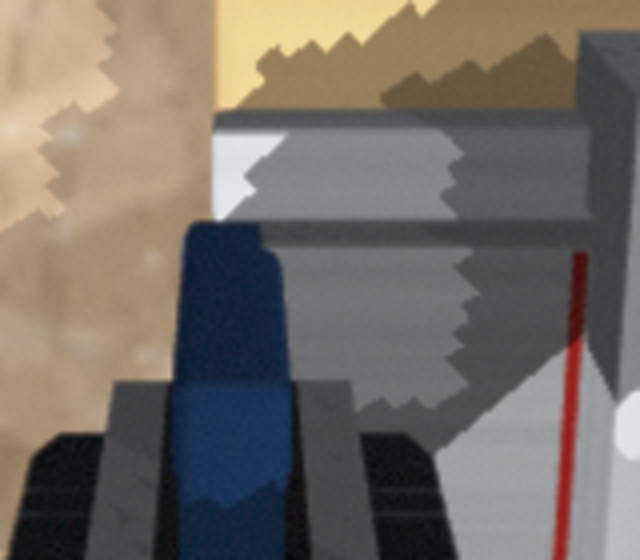

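The red line is within about 1 mm of the bridge's rear edge (crop x≈582 vs ≈588), so the holes are in line. I release, lift, shut and move over the pin.

```bash

python3 -m crank '[{"gripper":0.2,"translation":[0,0,0],"twist":[0,0,0]},{"gripper":0.3,"translation":[0,0,0],"twist":[0,0,0]},{"gripper":0.3,"translation":[0,0,0],"twist":[0,0,0]},{"gripper":0.3,"translation":[0,0,-0.1],"twist":[0,0,0]},{"gripper":0.3,"translation":[0,0,-0.25],"twist":[0,0,0]},{"gripper":0.3,"translation":[0,0,-0.4],"twist":[0,0,0]},{"gripper":0.3,"translation":[0,0,-0.55],"twist":[0,0,0]},{"gripper":0.3,"translation":[0,0,-0.7],"twist":[0,0,0]},{"gripper":0.2,"translation":[0,0,-0.85],"twist":[0,0,0]},{"gripper":0,"translation":[0,0,-1],"twist":[0,0,0]}]'
python3 -m crank '[{"gripper":0,"translation":[0,0.1,0],"twist":[0,0,0]},{"gripper":0,"translation":[0,0.2,0],"twist":[0,0,0]},{"gripper":0,"translation":[0,0.3,0],"twist":[0,0,0]},{"gripper":0,"translation":[0,0.4,0],"twist":[0,0,0]},{"gripper":0,"translation":[0,0.5,0],"twist":[0,0,0]},{"gripper":0,"translation":[0,0.6,0],"twist":[0,0,0]},{"gripper":0,"translation":[0,0.65,0],"twist":[0,0,0]},{"gripper":0,"translation":[0,0.65,0],"twist":[0,0,0]},{"gripper":0,"translation":[0,0.65,0],"twist":[0,0,0]},{"gripper":0,"translation":[0,0.65,0],"twist":[0,0,0]}]'
python3 - <<'E'
from wf import *
s=robot.read_state(); ci=robot.camera_info("wrist"); im=snap("wrist","w5.png")
p=np.load('pw.npy'); print(inv(p,s["tool_pos"]))
b=im.astype(int);m=((b[...,0]>120)&(b[...,1]<50)&(b[...,2]<60)).astype(np.uint8)
n,l,st,ce=cv2.connectedComponentsWithStats(m);i=1+np.argmax(st[1:,4]);print(st[i],ce[i],inv(p,atz(ci,ce[i][::-1],.085)))
E
```

```text
time_s: 16.8
tool_pos: [0.4774, -0.0872, 0.0943]
tcp_rot: [180.0, 0.0, 136.9]
contact_force: [-0.4, 0.2, -0.3]
width: 0.046
gripper_force: 0.0
time_s: 17.8
tool_pos: [0.5125, -0.0493, 0.0929]
tcp_rot: [-180.0, -0.0, 136.9]
contact_force: [0.2, 0.0, -1.2]
width: -0.0
gripper_force: 0.0
[-0.0307  0.0003]
[ 301  264   60   49 2071] [329.5712 287.3361] [-0.03    0.0036]
```

View pics/w5.png

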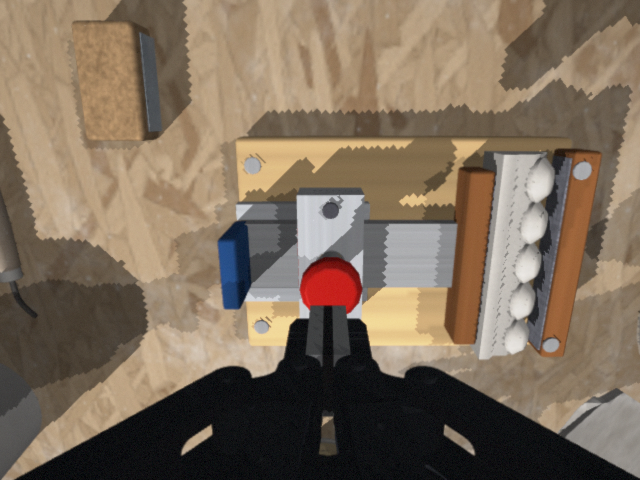

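The closed tips are centred over the pin head (cols 301–361), and the moulding lies flat between bar and fence. I press down in stages.

```bash

python3 -m crank '[{"gripper":0,"translation":[0,0,0.1],"twist":[0,0,0]},{"gripper":0,"translation":[0,0,0.2],"twist":[0,0,0]},{"gripper":0,"translation":[0,0,0.28],"twist":[0,0,0]},{"gripper":0,"translation":[0,0,0.32],"twist":[0,0,0]},{"gripper":0,"translation":[0,0,0.36],"twist":[0,0,0]},{"gripper":0,"translation":[0,0,0.4],"twist":[0,0,0]},{"gripper":0,"translation":[0,0,0.44],"twist":[0,0,0]},{"gripper":0,"translation":[0,0,0.47],"twist":[0,0,0]},{"gripper":0,"translation":[0,0,0.5],"twist":[0,0,0]},{"gripper":0,"translation":[0,0,0.5],"twist":[0,0,0]}]'
```

```text
time_s: 18.85
tool_pos: [0.5128, -0.0492, 0.0528]
tcp_rot: [180.0, 0.0, 136.9]
contact_force: [-0.6, 0.3, -0.1]
width: 0.001
gripper_force: 0.0
```

```bash

python3 -m crank '[{"gripper":0,"translation":[0,0,0.01],"twist":[0,0,0]},{"gripper":0,"translation":[0,0,0.02],"twist":[0,0,0]},{"gripper":0,"translation":[0,0,0.03],"twist":[0,0,0]},{"gripper":0,"translation":[0,0,0.04],"twist":[0,0,0]},{"gripper":0,"translation":[0,0,0.05],"twist":[0,0,0]},{"gripper":0,"translation":[0,0,0.06],"twist":[0,0,0]},{"gripper":0,"translation":[0,0,0.07],"twist":[0,0,0]},{"gripper":0,"translation":[0,0,0.08],"twist":[0,0,0]},{"gripper":0,"translation":[0,0,0.09],"twist":[0,0,0]},{"gripper":0,"translation":[0,0,0.1],"twist":[0,0,0]}]'
```

```text
time_s: 19.85
tool_pos: [0.5128, -0.0492, 0.045]
tcp_rot: [180.0, 0.0, 136.9]
contact_force: [-0.5, -0.0, 3.6]
width: -0.002
gripper_force: 1.3
```

```bash
python3 - <<'E'
from wf import *
s=robot.read_state(); ci=robot.camera_info("wrist"); im=snap("wrist")
b=im.astype(int);m=((b[...,0]>100)&(b[...,1]<50)&(b[...,2]<60)).astype(np.uint8)
n,l,st,ce=cv2.connectedComponentsWithStats(m);i=1+np.argmax(st[1:,4]);print(st[i],ce[i])
p=np.load('pw.npy')
for z in (.05,.056,.066,.076,.08,.086): print(z,proj(ci,W(p,[[-.045,0,z],[-.015,0,z],[-.03,.015,z]])).ravel())
cv2.imwrite("pics/w6.png",im[:,:,::-1])
E
```

```text
[ 294  289   73   36 1159] [332.2502 303.4814]
0.05 [306.4912 294.4731 306.181  363.6244 273.9986 328.917 ]
0.056 [312.6773 293.3816 312.3579 364.8234 279.2523 328.9677]
0.066 [323.9485 291.3937 323.6123 367.0069 288.852  329.0604]
0.076 [336.6121 289.1616 336.2572 369.4587 299.6809 329.1648]
0.08 [342.126  288.1901 341.7631 370.5258 304.4105 329.2104]
0.086 [350.94   286.6379 350.5644 372.2309 311.9893 329.2835]
```

View pics/w6.png

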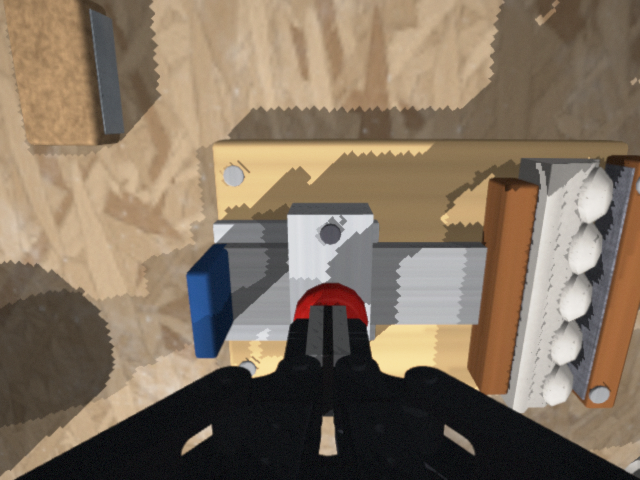

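The pin is sinking (head top now ≈0.069, force 3.6 N), already into the tongue. I press it home.

```bash

python3 -m crank '[{"gripper":0,"translation":[0,0,0.02],"twist":[0,0,0]},{"gripper":0,"translation":[0,0,0.04],"twist":[0,0,0]},{"gripper":0,"translation":[0,0,0.06],"twist":[0,0,0]},{"gripper":0,"translation":[0,0,0.08],"twist":[0,0,0]},{"gripper":0,"translation":[0,0,0.1],"twist":[0,0,0]},{"gripper":0,"translation":[0,0,0.12],"twist":[0,0,0]},{"gripper":0,"translation":[0,0,0.14],"twist":[0,0,0]},{"gripper":0,"translation":[0,0,0.15],"twist":[0,0,0]},{"gripper":0,"translation":[0,0,0.16],"twist":[0,0,0]},{"gripper":0,"translation":[0,0,0.16],"twist":[0,0,0]}]'
python3 -m crank '[{"gripper":0,"translation":[0,0,0.01],"twist":[0,0,0]},{"gripper":0,"translation":[0,0,0.02],"twist":[0,0,0]},{"gripper":0,"translation":[0,0,0.03],"twist":[0,0,0]},{"gripper":0,"translation":[0,0,0.035],"twist":[0,0,0]},{"gripper":0,"translation":[0,0,0.035],"twist":[0,0,0]},{"gripper":0,"translation":[0,0,0.035],"twist":[0,0,0]},{"gripper":0,"translation":[0,0,0.035],"twist":[0,0,0]},{"gripper":0,"translation":[0,0,0.035],"twist":[0,0,0]},{"gripper":0,"translation":[0,0,0.035],"twist":[0,0,0]},{"gripper":0,"translation":[0,0,0.035],"twist":[0,0,0]}]'
```

```text
time_s: 20.9
tool_pos: [0.5128, -0.0492, 0.0321]
tcp_rot: [180.0, 0.0, 136.9]
contact_force: [0.4, 0.2, 2.1]
width: 0.002
gripper_force: 0.9
time_s: 21.9
tool_pos: [0.513, -0.0492, 0.032]
tcp_rot: [-180.0, 0.0, 136.9]
contact_force: [-7.0, -0.1, 20.9]
width: -0.004
gripper_force: 10.1
```

It stopped hard at TCP 0.032 (head top ≈0.0564, expected 0.056): home. I lift and verify.

```bash

python3 -m crank '[{"gripper":0,"translation":[0,0,-0.1],"twist":[0,0,0]},{"gripper":0,"translation":[0,0,-0.2],"twist":[0,0,0]},{"gripper":0,"translation":[0,0,-0.3],"twist":[0,0,0]},{"gripper":0,"translation":[0,0,-0.4],"twist":[0,0,0]},{"gripper":0,"translation":[0,0,-0.5],"twist":[0,0,0]},{"gripper":0,"translation":[0,0,-0.6],"twist":[0,0,0]},{"gripper":0,"translation":[0,0,-0.7],"twist":[0,0,0]},{"gripper":0,"translation":[0,0,-0.8],"twist":[0,0,0]},{"gripper":0,"translation":[0,0,-0.9],"twist":[0,0,0]},{"gripper":0,"translation":[0,0,-1],"twist":[0,0,0]}]'
python3 - <<'E'
from wf import *
s=robot.read_state(); ci=robot.camera_info("wrist"); im=snap("wrist","w7.png")
b=im.astype(int);m=((b[...,0]>100)&(b[...,1]<50)&(b[...,2]<60)).astype(np.uint8)
n,l,st,ce=cv2.connectedComponentsWithStats(m);i=1+np.argmax(st[1:,4]);print(st[i],ce[i])
p=np.load('pw.npy')
for z in (.056,.0585,.061,.066,.086): print(z,proj(ci,W(p,[[-.045,0,z],[-.015,0,z],[-.03,.015,z],[-.03,-.015,z]])).ravel())
E
```

```text
time_s: 22.9
tool_pos: [0.5127, -0.0492, 0.1101]
tcp_rot: [-180.0, 0.0, 136.9]
contact_force: [0.1, 0.3, -0.6]
width: 0.005
gripper_force: 0.0
[ 305  236   50   46 1821] [329.6227 258.4014]
0.056 [261.8244 302.5408 261.5857 355.0625 236.408  328.6972 286.0472 328.8986]
0.0585 [263.2809 302.2844 263.0399 355.3462 237.6268 328.71   287.7199 328.9129]
0.061 [264.7677 302.0226 264.5244 355.6357 238.8715 328.7231 289.4265 328.9275]
0.066 [267.8357 301.4826 267.5877 356.2331 241.4418 328.75   292.946  328.9575]
0.086 [281.5288 299.0733 281.2599 358.8982 252.9434 328.8707 308.6147 329.0914]
```

View pics/w7.png

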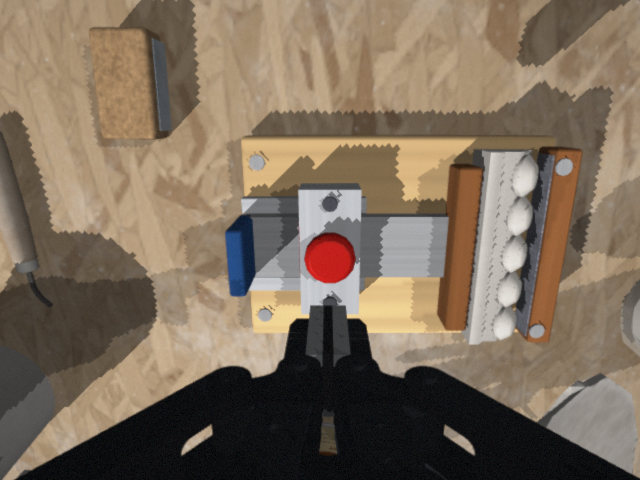

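The head sits on the bridge (image rows 236–282, fitting z≈0.056), and the moulding lies flat and centred with the bystanders in place. I hand in.

```bash
python3 -c "
from plant import robot
print(robot.finish_job())"
```

```text
the job is handed in; nothing more can be done
None
```

I slid the jaw until the holes were in line and pressed the pin home; the last picture shows its head on the bridge and the moulding flat and centred. I handed the job in at about 23 s, and the hand-in returned no verdict.

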